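# Release a pair of couplings from the gravity chute

### The arm

A 6-joint arm with a two-finger parallel gripper is mounted at the origin on the work surface. World frame = base frame: x ahead of the robot, y to its left, z up, the work surface at z = 0. Lengths are in m, angles in degrees, forces in N, time in s.
With the tool pointing down it reaches from about 0.325 to 0.75 m from the base axis. Payload 7.6 kg.
Tool frame: the origin (TCP) lies midway between the tips of the shut fingers; the grasp point (between the pads) lies 19 mm behind it (bot.grip_point_offset is the x of the grasp point in the tool frame, in m); x points along the fingers, z is the direction in which the jaws open and shut, and the axes are right-handed (so a half turn about x gives the same grasp; the last joint's range is limited). The gripper opens to 85 mm and grips with 20 to 120 N. Pads are 22 mm wide; open, the fingers measure 114 mm over their backs; the gripper's body (76 mm by 85 mm) begins 54 mm behind the grasp point. The pads swing forward as they close: fully open they stand 13 mm farther back than shut.
Start: joints at [64.383, 2.991, 80.254, -0, 96.75, -4.028], TCP at [0.193, 0.488, 0.231] pointing down, gripper open.
Joint ranges: [-166.34, 166.34], [-52.06, 124.39], [6.96, 135.62], [-60.46, 240.46], [14.63, 156.25], [-167.68, 167.68]. Speed limits (degrees/s): [147.25, 147.25, 172.46, 180, 180, 180].

### API

Orientations are given as [roll, pitch, yaw] about the fixed x, y, z axes, in that order (R = Rz(yaw) Ry(pitch) Rx(roll)).
In Python, from bench import bot, grab_frame, spotter gives the robot as it stands.
- The arm moves only by the tool play_rows, never from a script. Its argument "rows" is a list of rows, each an object of numbers: "tx", "ty", "tz": the shift along the tool's x, y, z in cm; "spin": the turn about the tool's x in rad; "grip": the opening, from 0 (shut) to 1 (fully open). In form: [{"tx": .., "ty": .., "tz": .., "spin": .., "grip": ..}, ...]. A call has exactly 8 rows; each row shifts and turns the commanded pose from where the row before left it, along the tool's axes as they then stand; what a row does not reach is not made up. A row lasts 1/8 s, in which the tool goes at most 62.5 mm and 10.7 degrees, less where a joint would pass 70% of its speed; a pose out of reach is approached as far as the arm can. A call with a gripper value outside its range is refused whole. The fingers move at their own pace and stop on an object; "grip_force" is the grip in N (left out, the last holds). Time passes only in rows, so rows that do not move let the fingers close, or fill a call up. It gives the time, the measured TCP pose, the force and the opening at its end, in the units of the state.
- bot.state(): the state, without advancing time (a new reading comes with each control period).
- grab_frame(name): name is "side" or "top"; returns a dict with "frame" (480x640x3 uint8, red, green, blue), "K" (3x3 intrinsics, pixels), "rvec" (rotation vector, rad) and "tvec" (3), from world to camera coordinates, as OpenCV has them. Camera axes: x right, y down, z forward; pixel columns grow to the right and rows downward; lengths in m; the calibration is good to about 2 mm. A picture is of the moment at which its call begins. There is no depth.
- bot.job_done(): hands the job in, once; it reports no verdict.
Trained networks look in a picture, given as the dict that the camera call returned (one of the last four; its "shot" number tells which), for a name from the list of things; names that differ only in an ending like _2 or _b are one class to them, and where a whole thing is asked for, a point or a joint stands for the part that bears it (a point fixed in the world has none). Each returns a list of dicts, best first, with "confidence" (0 to 1); they miss things now and then, are a little off and sometimes report something else, mostly with a low value. They report only what shows in the picture. A call takes as long as a camera call. They do not tell look-alikes from the thing itself.
- spotter.boxes_of(picture, name): "xyz" ([x, y, z] in m, in the coordinates of the camera as it stood for that picture, good to about 4 mm: the middle of the surface that is visible of it).
The state is a dict: "t": time; "joint_positions": joint angles; "qd": joint speeds; "joint_efforts": joint torques, N m; "position": TCP position; "eef_rot": TCP orientation; "ft_force": force on the tool from outside, world axes, zero at the start; "ft_torque": the same for the moment, N m; "width": opening from 0.0 (shut) to 1.0 (fully open).
Only numpy, scipy, OpenCV 4.12 (cv2) and the standard library are available. Lean on these libraries where they do the work, as an engineer would, in place of code of your own. Each camera call takes 0.05 s, during which the arm holds its last target.

### The job

The next heating loop needs one pair of blue couplings. Press the pad of the blue chute's rocking lever right down with your fingertips, so that the gate lifts and the first two couplings roll into the pick tray, then let go so that the gate shuts fully and the other two wait behind it. Release just this one pair, do not touch or pick up any coupling, and leave the red chute and the loose fittings alone.

Things in the scene. Friction and masses are not known exactly. Their poses are not given: they have to be found in the camera images.
- blue_chute: Fixed sheet-steel gravity chute for blue couplings, 325 mm long, 102 wide, walls 31 high, blue tags. Origin on the bench below the gate, mid-length; +x uphill (away from the robot at yaw 0), +z up. Floor 38 mm up at the origin, falling 9 degrees to -x. The queue is uphill; downhill of the gate is the pick tray, its front lip at x = -0.15. Two ears, 97 mm apart, 105 high, carry the lever.
- blue_lever (a joint): blue rocking lever, rad: 0 rest, gate flap shut; 0.60 pad fully down on its stop, gate lifted. Turns about chute y. From about 0.48 the first two couplings roll out under the gate while a stop finger holds the rest. Let go, a spring (4 to 6 N at the pad) shuts it and the queue rolls down to the gate. Let go below 0.45 it can hang half open: press again.
- blue_pad (a point): Centre of the top face of the ribbed black rubber pad (66 along the lever x 34 mm, on a blue plate) on the uphill end of the blue lever; moves with it. At rest 175 mm above the bench, 59 mm uphill of the shaft, its face sloping 28 degrees, uphill edge high; it swings down and uphill: fully pressed 128 mm up, 95 mm uphill of the shaft, nearly level.
- blue_pivot (a point): Middle of the blue lever's shaft, on the lever's turning axis (along the chute's y), midway between the ears, 92 mm above the bench. Fixed to the chute.
- blue_1: Pipe coupling lying across the blue chute, first in the queue, resting against the gate at the start: black body 30 mm in diameter with a ribbed blue nut at each end, 44 mm in diameter over the nuts, 90 mm long, about 0.11 kg; it rolls. Origin at its centre, y along its length.
- blue_2: Pipe coupling lying across the blue chute, second in the queue: black body 30 mm in diameter with a ribbed blue nut at each end, 44 mm in diameter over the nuts, 90 mm long, about 0.11 kg; it rolls. Origin at its centre, y along its length.
- blue_3: Pipe coupling lying across the blue chute, third in the queue: black body 30 mm in diameter with a ribbed blue nut at each end, 44 mm in diameter over the nuts, 90 mm long, about 0.11 kg; it rolls. Origin at its centre, y along its length.
- blue_4: Pipe coupling lying across the blue chute, fourth and last in the queue: black body 30 mm in diameter with a ribbed blue nut at each end, 44 mm in diameter over the nuts, 90 mm long, about 0.11 kg; it rolls. Origin at its centre, y along its length.
- red_chute: Fixed sheet-steel gravity chute for red couplings, 325 mm long, 102 wide, walls 31 high, red tags. Origin on the bench below the gate, mid-length; +x uphill (away from the robot at yaw 0), +z up. Floor 38 mm up at the origin, falling 9 degrees to -x. The queue is uphill; downhill of the gate is the pick tray, its front lip at x = -0.15. Two ears, 97 mm apart, 105 high, carry the lever.
- red_lever (a joint): red rocking lever, rad: 0 rest, gate flap shut; 0.60 pad fully down on its stop, gate lifted. Turns about chute y. From about 0.48 the first two couplings roll out under the gate while a stop finger holds the rest. Let go, a spring (4 to 6 N at the pad) shuts it and the queue rolls down to the gate. Let go below 0.45 it can hang half open: press again.
- red_pad (a point): Centre of the top face of the ribbed black rubber pad (66 along the lever x 34 mm, on a red plate) on the uphill end of the red lever; moves with it. At rest 175 mm above the bench, 59 mm uphill of the shaft, its face sloping 28 degrees, uphill edge high; it swings down and uphill: fully pressed 128 mm up, 95 mm uphill of the shaft, nearly level.
- red_pivot (a point): Middle of the red lever's shaft, on the lever's turning axis (along the chute's y), midway between the ears, 92 mm above the bench. Fixed to the chute.
- red_1: Pipe coupling lying across the red chute, first in the queue, resting against the gate at the start: black body 30 mm in diameter with a ribbed red nut at each end, 44 mm in diameter over the nuts, 90 mm long, about 0.11 kg; it rolls. Origin at its centre, y along its length.
- red_2: Pipe coupling lying across the red chute, second in the queue: black body 30 mm in diameter with a ribbed red nut at each end, 44 mm in diameter over the nuts, 90 mm long, about 0.11 kg; it rolls. Origin at its centre, y along its length.
- red_3: Pipe coupling lying across the red chute, third in the queue: black body 30 mm in diameter with a ribbed red nut at each end, 44 mm in diameter over the nuts, 90 mm long, about 0.11 kg; it rolls. Origin at its centre, y along its length.
- red_4: Pipe coupling lying across the red chute, fourth and last in the queue: black body 30 mm in diameter with a ribbed red nut at each end, 44 mm in diameter over the nuts, 90 mm long, about 0.11 kg; it rolls. Origin at its centre, y along its length.
- ball_valve: Loose brass ball valve with a flat red handle, lying on the bench: 84 mm long, 38 mm in diameter, the handle 58 mm high. Origin under its middle.
- actuator: Loose blue valve actuator with a grey ring, standing on the bench: 48 mm in diameter, 68 mm high. Origin under its middle.
- dial_gauge: Loose round dial gauge, white face up, on the bench: 62 mm in diameter, 17 mm high, with a short brass stem. Origin under its middle.
Things that resemble listed ones, but are neither listed nor needed, are in the scene too. Leave any green look-alike of the blue_3 alone.

How it is judged:
By the outcome, as a careful person would: the job done as asked, in the order asked, and still so for the second after the job is handed in, with the robot touching nothing.
It also fails if it takes over 32 s, if anything falls off the work surface, if the arm or the gripper's body presses on something with over 40 N, if the wrist force passes 120 N, or if a joint passes its speed limit or range.

## Working session

There is one attempt and no reset: what is moved stays moved. The work goes in short steps, Python scripts to look and compute and a tool call to move; the robot and the scene stay as the last step left them, time stands still between calls to the robot, and variables do not carry over. Pictures are saved under pics/ and viewed, and the job is handed in when it is done.

Besides the shell and the picture viewer there is one more tool, called after "Emit:" by a JSON object that holds its "name" and its "arguments". play_rows: Moves the arm, as the interface text tells. Its arguments: {"type":"object","properties":{"rows":{"type":"array"},"grip_force":{"type":"number"}},"required":["rows"]}

```bash
mkdir -p pics
cat > h.py <<'E'
import numpy as np, cv2
from bench import bot, grab_frame, spotter
def save(p,n): cv2.imwrite('pics/'+n+'.png', p['frame'][:,:,::-1])
def w(p,x):
    R=cv2.Rodrigues(np.array(p['rvec'],float))[0]; return R.T@(np.array(x)-np.array(p['tvec']).ravel())
def px(p,X):
    return cv2.projectPoints(np.array(X,float).reshape(-1,3),np.array(p['rvec'],float),np.array(p['tvec'],float),np.array(p['K']),None)[0].reshape(-1,2)
E
python3 - <<'E'
from h import *
np.set_printoptions(precision=3,suppress=True)
s=bot.state();print(s['t'],s['position'],s['eef_rot'],s['ft_force'])
for c in ['top','side']:
    p=grab_frame(c);save(p,c+'0')
    for n in ['blue_pad','blue_lever','blue_chute','red_pad','red_chute','blue_1']:
        for d in spotter.boxes_of(p,n)[:5]:
            X=w(p,d['xyz']);print(c,n,round(d['confidence'],2),X,px(p,X)[0])
E
```

```text
0.0 [0.193 0.488 0.23 ] [ 177.329   89.908 -114.261] [ 0.659 -0.307 -0.118]
top blue_pad 0.65 [ 0.526 -0.145  0.117] [403.071 268.476]
top blue_pad 0.58 [0.421 0.211 0.119] [244.514 311.895]
top blue_pad 0.39 [ 0.535 -0.134  0.086] [396.697 266.604]
top blue_lever 0.56 [ 0.53  -0.142  0.121] [402.027 266.642]
top blue_chute 0.91 [ 0.462 -0.137  0.051] [396.407 299.387]
top red_pad 0.63 [0.426 0.213 0.119] [243.922 309.864]
top red_chute 0.85 [0.361 0.206 0.053] [249.462 340.048]
top blue_1 0.97 [ 0.606 -0.294  0.035] [459.506 242.12 ]
top blue_1 0.96 [ 0.625 -0.131  0.097] [395.784 227.876]
top blue_1 0.94 [ 0.768 -0.203  0.041] [421.687 177.179]
top blue_1 0.71 [ 0.609 -0.002  0.038] [340.225 238.52 ]
top blue_1 0.7 [ 0.538 -0.136  0.087] [397.484 265.581]
side blue_pad 0.97 [ 0.518 -0.142  0.113] [324.917 301.73 ]
side blue_lever 0.61 [ 0.518 -0.145  0.108] [325.45  304.587]
side blue_chute 0.95 [ 0.473 -0.15   0.051] [306.696 331.033]
side blue_chute 0.74 [0.422 0.207 0.112] [223.554 216.423]
side red_pad 0.98 [0.426 0.206 0.118] [224.811 214.285]
side red_chute 0.76 [0.375 0.186 0.05 ] [211.25 246.02]
side blue_1 0.87 [ 0.599 -0.004  0.039] [326.701 269.286]
side blue_1 0.81 [ 0.604 -0.305  0.036] [401.035 368.749]
side blue_1 0.75 [ 0.489 -0.164  0.08 ] [317.278 324.879]
side blue_1 0.7 [ 0.578 -0.157  0.082] [353.154 306.075]
side blue_1 0.69 [ 0.617 -0.155  0.096] [369.155 294.587]
```

View pics/top0.png

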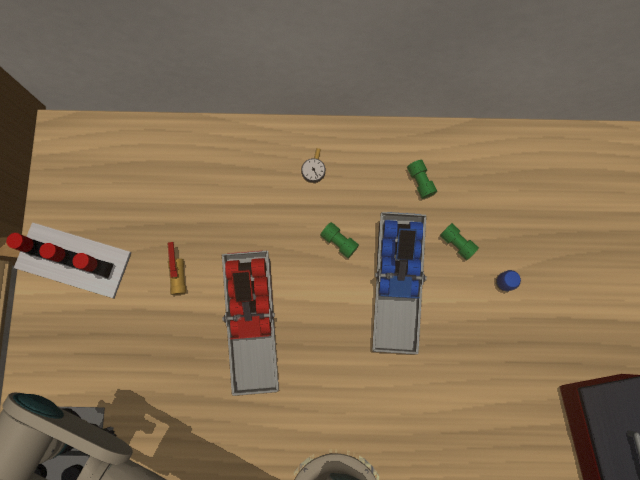

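View pics/side0.png

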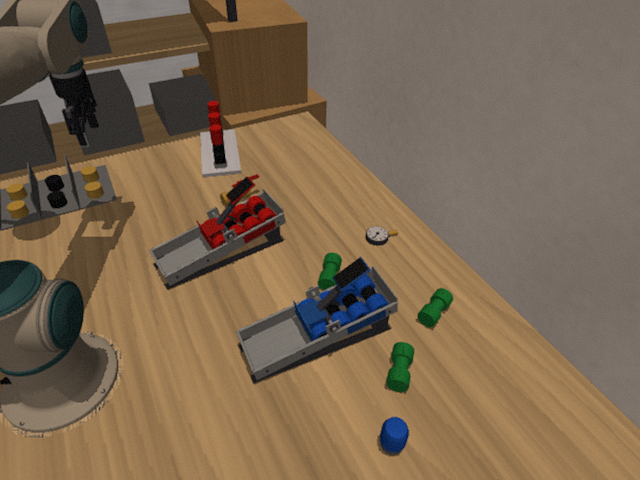

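Run:
```python
import cv2
a=cv2.imread('pics/top0.png')[190:390,310:490]; b=cv2.imread('pics/side0.png')[240:400,220:430]
cv2.imwrite('pics/c1.png',cv2.resize(a,None,fx=3,fy=3,interpolation=2)); cv2.imwrite('pics/c2.png',cv2.resize(b,None,fx=3.5,fy=3.5,interpolation=2))
```

```text
(no output)
```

View pics/c1.png

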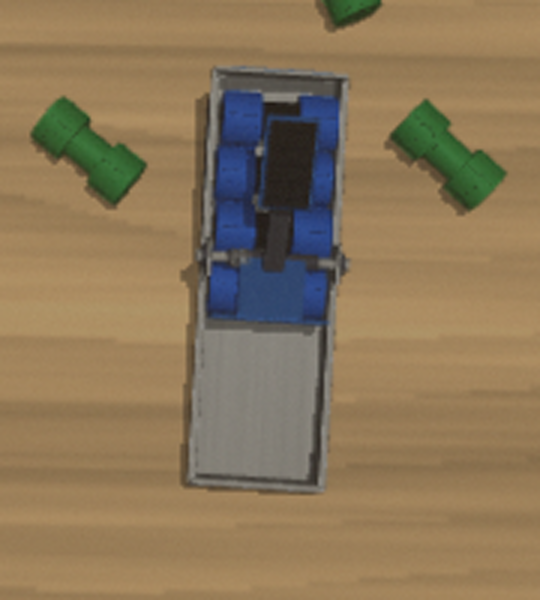

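View pics/c2.png

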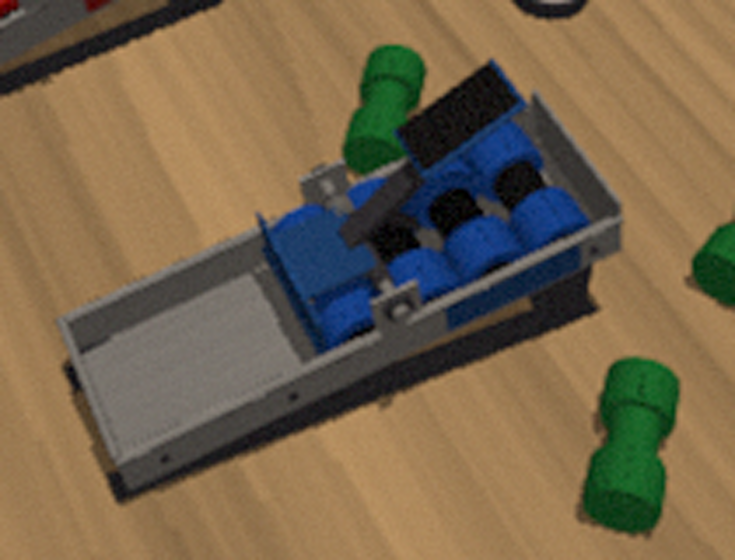

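The four couplings under the blue lever, in the top view around (400,255), are the blue queue. The green look-alikes at (340,240), (460,242) and (422,180) lie loose outside the chute. The blue pad shows at top (407,245) and side about (352,273). I'll fit the pose from its corners and the ears.

Run:
```python
from h import *
from scipy.optimize import least_squares
np.set_printoptions(precision=4,suppress=True)
cam={c:grab_frame(c) for c in ['top','side']}
c,s=np.cos(np.radians(28)),np.sin(np.radians(28))
pad=[[.059+a*.033*c,b*.017,.175+a*.033*s] for a,b in [(1,1),(1,-1),(-1,-1),(-1,1)]]
o=np.array
tp=o([[270,122],[317,122],[312,210],[262,208]])/3+[310,190]
sp=o([[490,62],[525,105],[432,172],[397,128]])/3.5+[220,240]
ears=[[0,.0485,.103],[0,-.0485,.103]]
te=o([[204,252],[343,254]])/3+[310,190]
se=o([[325,170],[395,290]])/3.5+[220,240]
def W(q,P):
    P=o(P);k,m=np.cos(q[2]),np.sin(q[2]);return np.c_[q[0]+k*P[:,0]-m*P[:,1],q[1]+m*P[:,0]+k*P[:,1],P[:,2]]
def f(q): return np.r_[(px(cam['top'],W(q,pad))-tp).ravel(),(px(cam['side'],W(q,pad))-sp).ravel(),.5*(px(cam['top'],W(q,ears))-te).ravel(),.5*(px(cam['side'],W(q,ears))-se).ravel()]
r=least_squares(f,[.5,-.14,0],loss='soft_l1');q=r.x
print(q[:2],np.degrees(q[2]));print(f(q).reshape(-1,2))
print('rest',W(q,[[.059,0,.175]]),'down',W(q,[[.095,0,.128]]))
s_=bot.state();print(s_['t'],s_['joint_positions'],s_['width'])
from scipy.spatial.transform import Rotation as Ro
print(Ro.from_euler('xyz',s_['eef_rot'],degrees=True).as_matrix())
a=cam['top']['frame'].copy()
```

```text
[ 0.5126 -0.1436] -2.1516702367985574
[[ 0.3491 -1.23  ]
 [ 0.2791 -0.3692]
 [-0.8655 -1.0289]
 [ 0.4354 -1.2169]
 [-0.1107  0.2727]
 [-1.6057 -0.7227]
 [-2.3847  0.0792]
 [-0.202   0.8984]
 [ 1.3357  0.0932]
 [-0.7301  0.939 ]
 [ 0.0056  0.6504]
 [ 0.3368  0.5626]]
rest [[ 0.5715 -0.1459  0.175 ]] down [[ 0.6075 -0.1472  0.128 ]]
0.8 [64.3831  2.9897 80.2524 -0.0003 96.7507 -4.0274] 0.9987563702553387
[[ 0.0001 -0.9298  0.368 ]
 [ 0.0001  0.368   0.9298]
 [-1.     -0.      0.0001]]
```

Emit:
{"name": "play_rows", "arguments": {"rows": [{"tx":-0.5,"ty":0,"tz":0,"spin":-0.085,"grip":0},{"tx":-0.5,"ty":0,"tz":0,"spin":-0.085,"grip":0},{"tx":-0.5,"ty":0,"tz":0,"spin":-0.085,"grip":0},{"tx":-0.5,"ty":0,"tz":0,"spin":-0.085,"grip":0},{"tx":0,"ty":-2.8,"tz":-4.4,"spin":0,"grip":0},{"tx":0,"ty":-2.8,"tz":-4.4,"spin":0,"grip":0},{"tx":0,"ty":-2.8,"tz":-4.4,"spin":0,"grip":0},{"tx":0,"ty":-2.8,"tz":-4.4,"spin":0,"grip":0}]}}

```text
t: 1.8
position: [0.2992, 0.3067, 0.2514]
eef_rot: [-53.8, 90.0, 34.1]
ft_force: [-0.0, 0.1, 0.9]
width: 0.002
```

Emit:
{"name": "play_rows", "arguments": {"rows": [{"tx":0,"ty":-2.8,"tz":-4.4,"spin":0,"grip":0},{"tx":0,"ty":-2.8,"tz":-4.4,"spin":0,"grip":0},{"tx":0,"ty":-2.8,"tz":-4.4,"spin":0,"grip":0},{"tx":0,"ty":-2.8,"tz":-4.4,"spin":0,"grip":0},{"tx":0,"ty":-2.8,"tz":-4.4,"spin":0,"grip":0},{"tx":0,"ty":-2.8,"tz":-4.4,"spin":0,"grip":0},{"tx":0,"ty":-2.8,"tz":-4.4,"spin":0,"grip":0},{"tx":0,"ty":-2.8,"tz":-4.4,"spin":0,"grip":0}]}}

```text
t: 2.8
position: [0.5102, -0.0535, 0.2515]
eef_rot: [-73.2, 90.0, 14.7]
ft_force: [0.5, 1.2, 0.6]
width: 0.003
```

Emit:
{"name": "play_rows", "arguments": {"rows": [{"tx":0,"ty":-2.35,"tz":-3.0,"spin":0,"grip":0},{"tx":0,"ty":-2.35,"tz":-3.0,"spin":0,"grip":0},{"tx":0,"ty":-2.35,"tz":-3.0,"spin":0,"grip":0},{"tx":1.8,"ty":0,"tz":0,"spin":0,"grip":0},{"tx":1.8,"ty":0,"tz":0,"spin":0,"grip":0},{"tx":1.6,"ty":0,"tz":0,"spin":0,"grip":0},{"tx":0,"ty":0,"tz":0,"spin":0,"grip":0},{"tx":0,"ty":0,"tz":0,"spin":0,"grip":0}]}}

```text
t: 3.8
position: [0.5768, -0.144, 0.2001]
eef_rot: [-100.5, 89.9, -12.5]
ft_force: [0.0, -0.1, -0.6]
width: -0.001
```

Run:
```python
from h import *
s=bot.state();print(s['t'],s['position'],s['eef_rot'],s['ft_force'])
t=grab_frame('top');p=grab_frame('side')
print(px(p,s['position']),px(t,s['position']))
a=cv2.resize(t['frame'][190:340,320:470],(400,400),interpolation=2);b=cv2.resize(p['frame'][220:370,240:390],(400,400),interpolation=2)
cv2.imwrite('pics/d1.png',np.hstack([a,b])[:,:,::-1])
```

```text
3.8 [ 0.57676864 -0.14402711  0.20011869] [-100.46024417   89.92958191  -12.54057791] [ 0.0153652  -0.07646791 -0.56586959]
[[353.23908899 263.1018319 ]] [[407.51032487 239.72603616]]
```

View pics/d1.png

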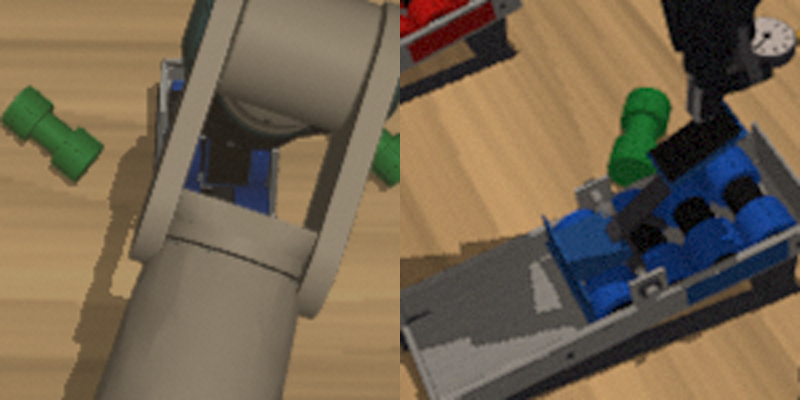

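Emit:
{"name": "play_rows", "arguments": {"rows": [{"tx":1.8,"ty":0,"tz":0,"spin":0,"grip":0},{"tx":0.9,"ty":-0.6,"tz":0,"spin":0,"grip":0},{"tx":0.9,"ty":-0.6,"tz":0,"spin":0,"grip":0},{"tx":0.9,"ty":-0.6,"tz":0,"spin":0,"grip":0},{"tx":0.9,"ty":-0.6,"tz":0,"spin":0,"grip":0},{"tx":0.9,"ty":-0.5,"tz":0,"spin":0,"grip":0},{"tx":0.4,"ty":0,"tz":0,"spin":0,"grip":0},{"tx":0.4,"ty":0,"tz":0,"spin":0,"grip":0}]}}

```text
t: 4.9
position: [0.6064, -0.1454, 0.1289]
eef_rot: [-91.8, 89.9, -3.9]
ft_force: [4.3, 0.6, 5.8]
width: -0.0
```

```bash
cat > look.py <<'E'
import sys
from h import *
s=bot.state();print(s['t'],s['position'],s['ft_force'])
t=grab_frame('top');p=grab_frame('side')
a=cv2.resize(t['frame'][200:360,320:480],(400,400),interpolation=2);b=cv2.resize(p['frame'][230:390,230:390],(400,400),interpolation=2)
cv2.imwrite('pics/%s.png'%sys.argv[1],np.hstack([a,b])[:,:,::-1])
E
python3 look.py e1
```

```text
4.9 [ 0.60639281 -0.14539655  0.12886795] [4.34309059 0.60518931 5.75927578]
```

View pics/e1.png

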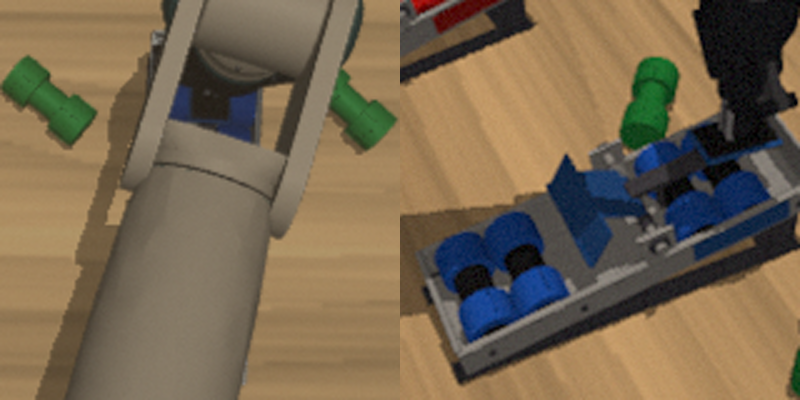

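The gate is lifted: two couplings lie at the tray lip (side crop 470,270 and 525,260) and two are held behind. I'll press on gently to be sure the pad is on its stop.

Emit:
{"name": "play_rows", "arguments": {"rows": [{"tx":0.15,"ty":0,"tz":0,"spin":0,"grip":0},{"tx":0.15,"ty":0,"tz":0,"spin":0,"grip":0},{"tx":0,"ty":0,"tz":0,"spin":0,"grip":0},{"tx":0,"ty":0,"tz":0,"spin":0,"grip":0},{"tx":0,"ty":0,"tz":0,"spin":0,"grip":0},{"tx":0,"ty":0,"tz":0,"spin":0,"grip":0},{"tx":0,"ty":0,"tz":0,"spin":0,"grip":0},{"tx":0,"ty":0,"tz":0,"spin":0,"grip":0}]}}

```text
t: 6.0
position: [0.6064, -0.1454, 0.1278]
eef_rot: [-97.3, 89.8, -9.4]
ft_force: [1.1, 1.5, 12.4]
width: 0.005
```

On the stop: the force rose to 12 N and the travel stalled. Letting go.

Emit:
{"name": "play_rows", "arguments": {"rows": [{"tx":-3,"ty":0,"tz":0,"spin":0,"grip":0},{"tx":-5,"ty":0,"tz":0,"spin":0,"grip":0},{"tx":-5,"ty":0,"tz":0,"spin":0,"grip":0},{"tx":0,"ty":0,"tz":5,"spin":0,"grip":0},{"tx":0,"ty":0,"tz":5,"spin":0,"grip":0},{"tx":0,"ty":0,"tz":5,"spin":0,"grip":0},{"tx":0,"ty":0,"tz":0,"spin":0,"grip":0},{"tx":0,"ty":0,"tz":0,"spin":0,"grip":0}]}}

```text
t: 7.0
position: [0.6106, 0.0041, 0.2544]
eef_rot: [99.3, 89.9, -172.9]
ft_force: [0.6, -0.6, 0.6]
width: -0.004
```

```bash
python3 look.py f1
```

```text
7.0 [0.6106181  0.00407935 0.25444845] [ 0.56624828 -0.61954492  0.55805986]
```

View pics/f1.png

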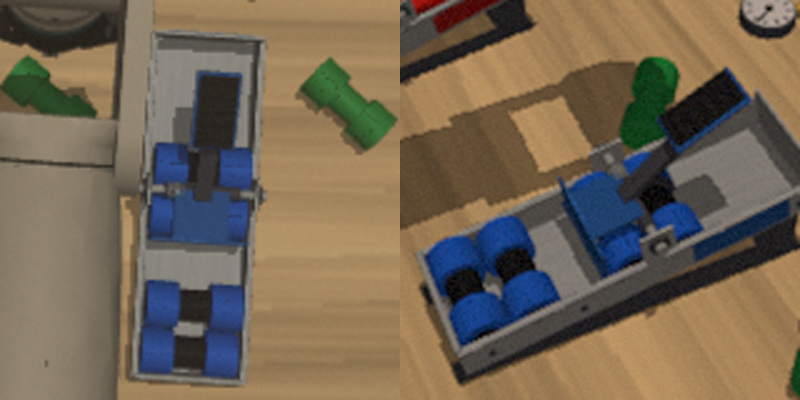

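Two couplings are in the tray (top crop 190,300 and 190,350) and two wait behind the gate. I'll compare the lever with the rest picture to check it has closed fully.

Emit:
{"name": "play_rows", "arguments": {"rows": [{"tx":0,"ty":0,"tz":5,"spin":0,"grip":0},{"tx":0,"ty":0,"tz":5,"spin":0,"grip":0},{"tx":0,"ty":0,"tz":0,"spin":0,"grip":0},{"tx":0,"ty":0,"tz":0,"spin":0,"grip":0},{"tx":0,"ty":0,"tz":0,"spin":0,"grip":0},{"tx":0,"ty":0,"tz":0,"spin":0,"grip":0},{"tx":0,"ty":0,"tz":0,"spin":0,"grip":0},{"tx":0,"ty":0,"tz":0,"spin":0,"grip":0}]}}

```text
t: 8.1
position: [0.6148, 0.1042, 0.2553]
eef_rot: [-37.7, 90.0, 50.1]
ft_force: [0.3, -0.5, -0.0]
width: -0.003
```

Run:
```python
from h import *
p=grab_frame('side');save(p,'side2');a=cv2.imread('pics/side0.png');b=cv2.imread('pics/side2.png')
# template match of the initial pad and gate flap in the new picture
for n,(x0,y0,x1,y1) in {'pad':(330,255,372,292),'flap':(292,298,328,340),'chute wall(ref)':(240,330,290,378)}.items():
    r=cv2.matchTemplate(b[y0-15:y1+15,x0-15:x1+15],a[y0:y1,x0:x1],cv2.TM_CCOEFF_NORMED);m=cv2.minMaxLoc(r);print(n,m[1],np.array(m[3])-15)
c=lambda i:cv2.resize(i[230:390,230:390+0],(400,400),interpolation=2)
cv2.imwrite('pics/g1.png',np.hstack([c(a),c(b)]))
print(bot.state()['t'])
```

```text
pad 0.785979688167572 [0 0]
flap 0.986766517162323 [0 0]
chute wall(ref) 0.2716686427593231 [15 -6]
8.15
```

View pics/g1.png

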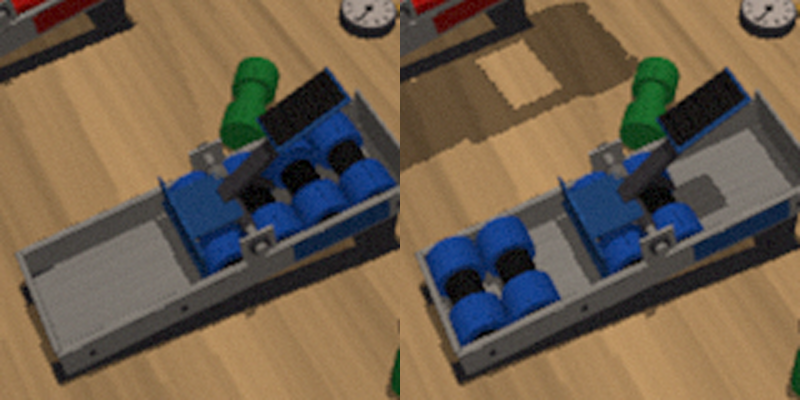

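View pics/side2.png

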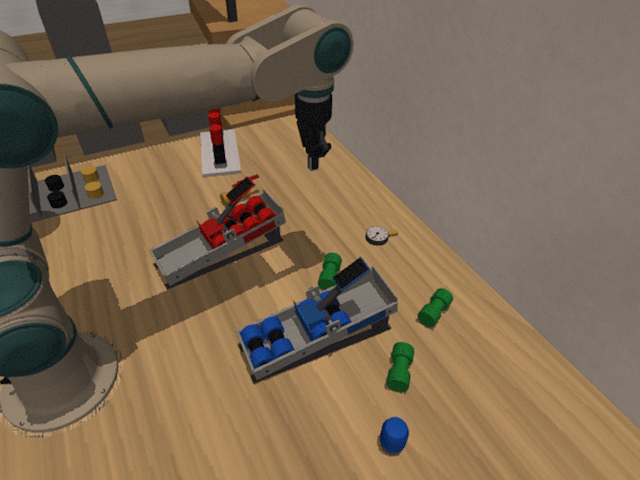

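The lever and flap sit exactly where they did at rest (0 px shift). The red chute and the loose fittings look undisturbed, and the arm is clear.

```bash
python3 -c "
from bench import bot
print(bot.job_done())"
```

```text
the job is handed in; nothing more can be done
None
```

One pair of blue couplings is released into the pick tray, and the job was handed in at about 8.2 s. I pressed the blue pad onto its stop with the shut fingertips (about 12 N, travel stalled), then lifted straight off and moved the arm clear.

The last pictures show two couplings in the tray and two waiting behind the shut gate. The pad and gate flap match the starting picture with 0 px shift (match scores 0.79 and 0.99; the couplings seen behind the pad have changed). My third comparison patch, on the tray wall, matched poorly at 0.27. The released couplings now cover that patch, so it tells nothing about movement. By eye, the red chute and the loose fittings look undisturbed.

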